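# Hold the labeller's tension arm open for a roll change

### The job

A new label roll is to be fitted in the tube labeller: pull its drawer fully out by the handle, then take the spring-loaded tension arm inside by its upright grip pin, swing it forward towards the drawer front as far as its stop, and keep holding it there. The program finishes while the gripper still holds the pin with the arm against its stop and the drawer out, so that a colleague can put the roll on. Leave the things standing around and on the labeller where they are.

Things in the scene. Friction and masses are not known exactly. Their poses are not given: they have to be found in the camera images.
- labeller: White bench-top tube labeller, fixed, 180 (x, depth) x 220 (y) x 110 (z) mm, a drawer across its front. Origin: centre of its underside, on the bench. -x is its front, towards the robot; z up. The drawer's front plate, 216 mm wide and 12 mm thick, lies on the front face (x -102 to -90 mm when shut), from 8 to 106 mm above the bench.
- media_drawer (a joint): How far the drawer is out, in m: 0 shut, 0.15 fully out at its stop; it may start up to 0.02 out. It slides level along the labeller's -x with about 2.5 N of friction and stays where it is left. Only when it is out can the tension arm inside be reached.
- drawer_handle (a point): Middle of the drawer's handle: a level steel bar 10 mm thick, 90 mm long along the labeller's y, its centre 40 mm in front of the drawer's front plate (35 mm free behind the bar) and 85 mm above the bench. Moves with the drawer. Axes as the labeller's.
- tension_arm (a joint): Turn of the arm about its upright pivot in the drawer, rad: 0 at rest, growing as its free end swings forward, towards the drawer's front plate (counter-clockwise from above), 1.1 at its stop, a rubber post. A torsion spring pushes it back all the way, with about 4 N at the pin at rest, 7.5 N at the stop; let go, it springs back.
- tension_pivot (a point): The arm's pivot axis, at the arm's top face, 54 mm above the bench; moves with the drawer (drawer shut: at x -16, y -45 mm from the labeller's origin). Axes as the labeller's. The pin is 70 mm away, level: at rest along the labeller's +y turned 0.55 rad towards +x (its back), at the stop along +y turned 0.55 rad towards -x.
- grip_pin: Upright black round grip pin on the arm's free end, 12 mm thick, 38 mm tall, from 54 to 92 mm above the bench. Origin: its middle. Drawer fully out: at rest its axis is 39 mm in front of the housing's front edge; at the stop, 37 mm behind the inside of the front plate. Everything else in the drawer is lower than 58 mm above the bench, save the front plate and its handle.
- tape_roll: Bystander: flat roll of tape, 71 mm across, 12 mm high, on the bench at the right of the drawer. Origin under its centre.
- specimen_tube_1: Bystander: standing capped tube, 29 mm across, 66 mm high, left of the drawer. Origin under its centre.
- specimen_tube_2: Bystander: the second standing capped tube, 29 mm across, 66 mm high, left of the drawer. Origin under its centre.
- amber_bottle: Bystander: amber bottle, 48 mm across, 108 mm high, left of the labeller. Origin under its centre.
- beaker_100: Bystander: glass beaker, 55 mm across, 69 mm high, right of the labeller. Origin under its centre.
- lab_timer: Bystander: flat timer, 66 x 66 x 20 mm, lying on the back of the labeller's top. Origin under its centre.
- marker_pen: Bystander: marker pen, 138 mm long, 14 mm thick, lying on the bench right of the drawer. Origin under its centre.

How it is judged:
By the outcome, as a careful person would: the job done as asked, in the order asked, and still so for the second after the job is handed in, while the arm keeps its last pose, push and grip.
It also fails if it takes over 42 s, if anything falls off the work surface, if the arm or the gripper's body presses on something with over 40 N, if the wrist force passes 120 N, or if a joint passes its speed limit or range.

### The arm

A 6-joint arm with a two-finger parallel gripper is mounted at the origin on a cart in front of the work surface, level with it; the furniture and walls round the work are solid. World frame = base frame: x ahead of the robot, y to its left, z up, the work surface at z = 0. Lengths are in m, angles in rad, forces in N, time in s.
With the tool pointing down it reaches from about 0.425 to 0.95 m from the base axis. Payload 3.5 kg.
Tool frame: the origin (TCP) lies midway between the tips of the shut fingers; the grasp point (between the pads) lies 19 mm behind it; z points along the fingers, y is the direction in which the jaws open and shut (so a half turn about z gives the same grasp; the last joint's range is limited). The gripper opens to 85 mm and grips with 20 to 120 N. Pads are 22 mm wide; open, the fingers measure 114 mm over their backs; the gripper's body (76 mm by 85 mm) begins 54 mm behind the grasp point. The pads swing forward as they close: fully open they stand 13 mm farther back than shut.
Start: joints at [1.057, 0.286, 1.577, -0, 1.279, -0.15], TCP at [0.24, 0.631, 0.231] pointing down, gripper open.
Joint ranges: [-2.77, 2.77], [-0.9, 2.22], [0.21, 2.48], [-1.53, 4.67], [0.24, 2.81], [-2.84, 2.84]. Speed limits (rad/s): [2.79, 2.79, 3.14, 3.14, 3.14, 3.14].

### API

Orientations are given as a unit quaternion [x, y, z, w].
In Python, from plant import ctrl gives the robot as it stands.
- The arm moves only by the tool apply_moves, never from a script. Its argument "moves" is a list that holds one entry, the list of rows, each a list of 7 numbers: the shift along the tool's x, y, z in m, then the turn, a rotation vector about the tool's x, y, z in degrees, then the gripper's target within -1 to 1 (shut at 1, half-way at 0, fully open at -1). In form: [[[tx, ty, tz, ax, ay, az, hand], ...]]. A call has 1 to 12 rows; each row shifts and turns the pose as measured when the row begins, along the tool's axes as they then stand; what a row does not reach is not made up. A row lasts 1/10 s, in which the tool goes at most 50 mm and 8.59 degrees, less where a joint would pass 70% of its speed; a pose out of reach is approached as far as the arm can. A call with a gripper value outside its range is refused whole. The fingers move at their own pace and stop on an object; "force" is the grip in N (left out, the last holds). Time passes only in rows, so rows that do not move let the fingers close. It gives the time, the measured TCP pose, the force and the opening at its end, in the units of the state.
- ctrl.get_state(): the state, without advancing time (a new reading comes with each control period).
- ctrl.read_camera(name): name is "side" or "top" or "wrist"; returns the picture (384x512x3 uint8, red, green, blue); there is no depth.
- ctrl.get_calibration(name): a dict with "camera_matrix" (3x3 intrinsics, pixels), "k1" (the pictures are not rectified: a ray, as slopes to the right and down, at radius r is drawn at 1 + k1 r^2 times it, then the intrinsics apply), "cam_to_world" (4x4, takes a point from camera to world coordinates). Camera axes: x right, y up, looking along -z (the intrinsics and any distortion apply to the point x, -y, -z); pixel columns grow to the right and rows downward; lengths in m; the calibration is good to about 2 mm. A picture is of the moment at which its call begins: read the wrist's pose just before it. get_calibration takes no time and is no camera call; for the wrist camera it gives the pose at the moment of the call.
- ctrl.sign_off(): hands the job in, once; it reports no verdict.
The state is a dict: "time": time; "qpos": joint angles; "dq": joint speeds; "joint_efforts": joint torques, N m; "eef_pos": TCP position; "tcp_rot": TCP orientation; "contact_force": force on the tool from outside, world axes, zero at the start; "wrist_torque": the same for the moment, N m; "opening": opening from 0.0 (shut) to 1.0 (fully open).
Only numpy, scipy, OpenCV 4.12 (cv2) and the standard library are available. Lean on these libraries where they do the work, as an engineer would, in place of code of your own. Each camera call takes 0.05 s, during which the arm holds its last target. There are 200 camera calls.

## Working session

There is one attempt and no reset: what is moved stays moved. The work goes in short steps, Python scripts to look and compute and a tool call to move; the robot and the scene stay as the last step left them, time stands still between calls to the robot, and variables do not carry over. Pictures are saved under pics/ and viewed, about 8 in all and at most 12, crops included, and the job is handed in when it is done.

Besides the shell and the picture viewer there is one more tool, called after "Call:" in YAML: its name, and indented under it one key for each argument. apply_moves: Moves the arm, as the interface text tells. Its arguments: {"type":"object","properties":{"moves":{"type":"array","items":{"type":"array","items":{"type":"array","items":{"type":"number"}}}},"force":{"type":"number"}},"required":["moves"]}

```bash
mkdir -p pics; ls; cat > h.py <<'E'
import numpy as np, cv2
from plant import ctrl
def cal(n):
    c=ctrl.get_calibration(n); return np.array(c["camera_matrix"]),c["k1"],np.array(c["cam_to_world"])
def ray(c,u,v):
    K,k1,T=c; d=np.array([k1,0,0,0],float)
    x,y=cv2.undistortPoints(np.array([[[u,v]]],float),K,d)[0,0]
    return T[:3,3],T[:3,:3]@np.array([x,-y,-1])
def atz(c,u,v,z):
    o,d=ray(c,u,v); return o+d*(z-o[2])/d[2]
def proj(c,P):
    K,k1,T=c; p=(np.atleast_2d(P)-T[:3,3])@T[:3,:3]; p=p*[1,-1,-1]
    return cv2.projectPoints(p,np.zeros(3),np.zeros(3),K,np.array([k1,0,0,0],float))[0][:,0]
E
python3 - <<'E'
from h import *
s=ctrl.get_state(); print(s)
ims=[]
for n in("top","side"):
    c=cal(n);print(n,c)
    im=ctrl.read_camera(n)[:,:,::-1]; cv2.imwrite(f"pics/{n}0.png",cv2.resize(im,(800,600)))
E
```

```text
pics
{'time': 0.0, 'qpos': array([ 1.05700871e+00,  2.87187491e-01,  1.57819953e+00, -1.00100208e-05,
        1.27858602e+00, -1.49987823e-01]), 'dq': array([ 0.00093164,  0.00062453, -0.00089386,  0.00053644, -0.00068829,
        0.00096982]), 'joint_efforts': array([-2.22393021e-03, -4.05999398e+01, -2.92616522e+01, -2.80541399e-04,
        5.84374677e-03,  7.19847606e-06]), 'eef_pos': array([0.23982083, 0.63025024, 0.22992042]), 'tcp_rot': array([ 1.80896901e-01,  9.83501344e-01, -1.12680257e-03, -3.83268413e-04]), 'contact_force': array([ 0.07710275, -0.24960048,  0.03900643]), 'wrist_torque': array([ 0.01687925, -0.05028905,  0.02738923]), 'opening': 0.999495207235316}
top (array([[472.53777783,   0.        , 258.21493429],
       [  0.        , 472.53777783, 182.66382964],
       [  0.        ,   0.        ,   1.        ]]), -0.18647156789106187, array([[-0.02232062,  0.99375159, -0.10935976,  0.50763635],
       [-0.99971367, -0.0231294 , -0.00613252,  0.01049503],
       [-0.00862363,  0.10919157,  0.99398332,  1.19083729],
       [ 0.        ,  0.        ,  0.        ,  1.        ]]))
side (array([[494.62223235,   0.        , 254.9628242 ],
       [  0.        , 494.62223235, 181.06938591],
       [  0.        ,   0.        ,   1.        ]]), 0.0036677656618718233, array([[ 0.84503811,  0.35833417, -0.39687178,  0.22780014],
       [-0.53451983,  0.54651809, -0.64467552, -0.62125166],
       [-0.01411167,  0.75691122,  0.65336534,  0.7621215 ],
       [ 0.        ,  0.        ,  0.        ,  1.        ]]))
```

View pics/top0.png

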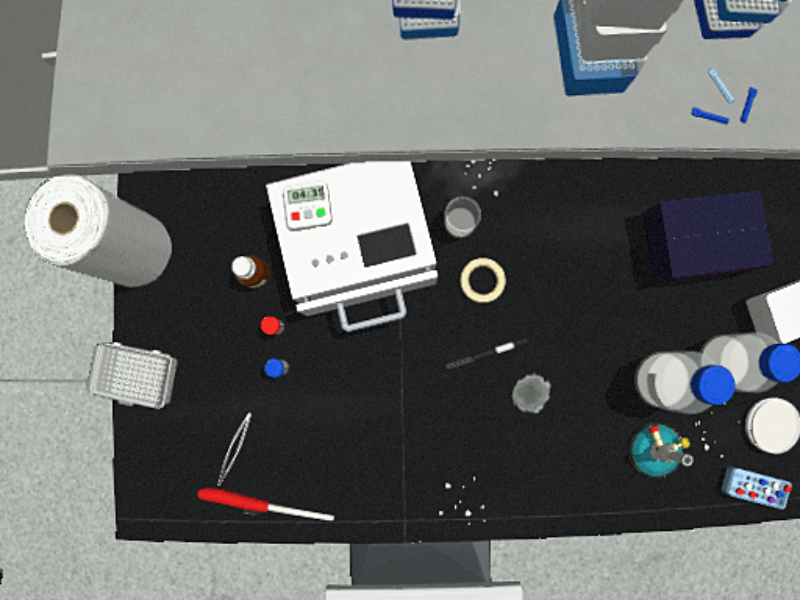

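View pics/side0.png

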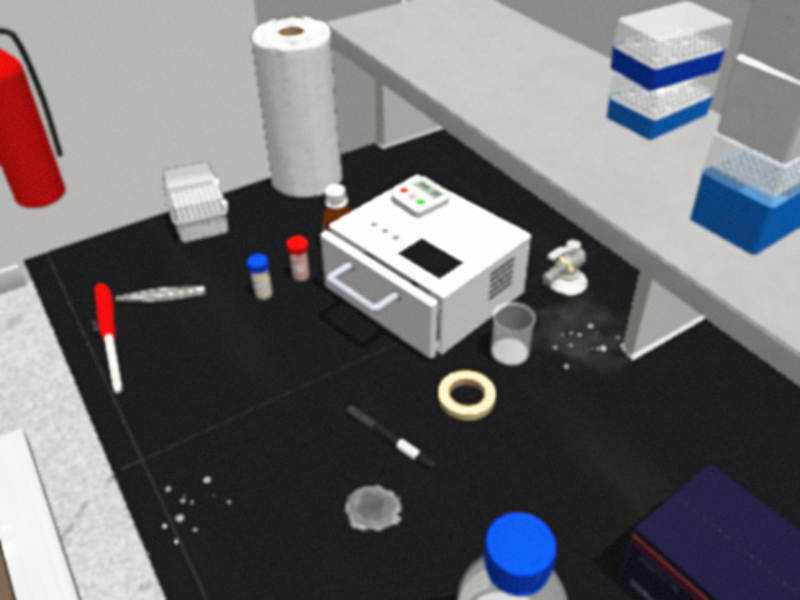

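Top view (800x600): labeller front plate from about (300,312) to (437,282), handle bar from (343,328) to (404,318), tubes at (270,325) and (275,368), pen at (485,353), and a shelf over the labeller's back. The side view agrees. I'll enlarge it to pick accurate points.

```bash
python3 - <<'E'
from h import *
a=cv2.imread("pics/top0.png"); 
ims=[]
for n,(u,v,w,h) in {"top":(160,95,125,125),"side":(195,105,150,125)}.items():
    im=ctrl.read_camera(n)[:,:,::-1]; cv2.imwrite(f"pics/{n}_raw.png",im)
    ims.append(cv2.resize(im[v:v+h,u:u+w],None,fx=2.9*1,fy=2.9,interpolation=cv2.INTER_CUBIC))
cv2.imwrite("pics/crop.png",cv2.hconcat(ims)); print(cv2.hconcat(ims).shape)
E
```

```text
(362, 797, 3)
```

View pics/crop.png

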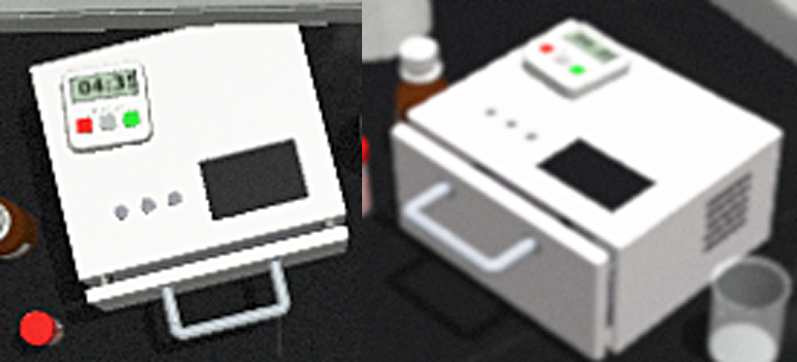

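```bash
cat > fit.py <<'E'
from h import *
from scipy.optimize import least_squares
T=[((31,67),(.09,.11,.11),0),((80,278),(-.09,.11,.11),0),((346,220),(-.09,-.11,.11),0),((300,25),(.09,-.11,.11),0),((231,320),(-.142,0,.085),1)]
S=[((618,247),(-.09,-.11,.11),0),((780,133),(.09,-.11,.11),0),((407,117),(-.09,.11,.11),0),((603,263),(-.102,-.108,.106),1),((603,355),(-.102,-.108,.008),1),((395,128),(-.102,.108,.106),1),((452,240),(-.142,0,.085),1)]
ct,cs=cal("top"),cal("side")
def W(p,P,dr):
    x,y,a,d=p; P=np.array(P)-[d*dr,0,0]; c,s=np.cos(a),np.sin(a)
    return np.array([x+c*P[0]-s*P[1],y+s*P[0]+c*P[1],P[2]])
def res(p):
    r=[]
    for (u,P,dr) in T: r.append(proj(ct,W(p,P,dr))[0]-(np.array(u)/2.9+[160,95]))
    for (u,P,dr) in S: r.append(proj(cs,W(p,P,dr))[0]-((np.array(u)-[362.5,0])/2.9+[195,105]))
    return np.ravel(r)
if __name__=="__main__":
    f=least_squares(res,[.7,.08,.2,0],loss="soft_l1"); p=f.x
    print(p.round(4)); print(res(p).reshape(-1,2).round(1).tolist())
    print("handle",W(p,(-.142,0,.085),1).round(4),"handle out",W([*p[:3],.15],(-.142,0,.085),1).round(4))
    for k,t in (("rest",-.55),("stop",.55)):
        print("pin",k,W([*p[:3],.15],(-.016-.07*np.sin(t),-.045+.07*np.cos(t),.073),1).round(4))
    for n,(u,v),z in (("red",(270,325),.066),("blue",(275,368),.066),("pen",(450,365),.007),("pen",(525,341),.007),("shelf",(260,165),.3)):
        print(n,atz(ct,u*.64,v*.64,z).round(3))
    s=ctrl.get_state(); from scipy.spatial.transform import Rotation as R
    print(R.from_quat(s["tcp_rot"]).as_matrix().round(3),s["time"],s["eef_pos"])
E
python3 fit.py
```

```text
[0.7186 0.0928 0.213  0.0013]
[[0.5, 0.6], [-0.3, 1.7], [0.7, -0.5], [-1.7, -6.6], [-0.2, -0.7], [-0.1, 1.0], [1.0, 0.6], [-0.1, -0.9], [-0.4, -0.3], [-1.1, 2.6], [0.1, -0.3], [0.3, -0.3]]
handle [0.5785 0.0625 0.085 ] handle out [0.4332 0.0311 0.085 ]
pin rest [0.589  0.0798 0.073 ]
pin stop [0.5175 0.0644 0.073 ]
red [0.575 0.224 0.066]
blue [0.509 0.217 0.066]
pen [ 0.508 -0.054  0.007]
pen [ 0.543 -0.176  0.007]
shelf [0.762 0.192 0.3  ]
[[-0.935  0.356 -0.001]
 [ 0.356  0.935 -0.001]
 [ 0.    -0.001 -1.   ]] 0.2 [0.23997588 0.63045439 0.23042473]
```

```bash
python3 - <<'E'
from fit import *
p=[.7186,.0928,.213,0]
ims=[]
for n,c,(u,v,w,h) in (("top",ct,(160,170,190,110)),("side",cs,(140,160,190,140))):
    im=cv2.imread(f"pics/{n}_raw.png"); k=4 if n=="top" else 3
    g=cv2.resize(im[v:v+h,u:u+w],None,fx=k,fy=k,interpolation=cv2.INTER_CUBIC)
    g=cv2.convertScaleAbs(g,alpha=1.6,beta=20)
    for z in (.008,):
        q=proj(c,[W([*p[:3],.15],(x,y,z),1) for x,y in ((-.102,.108),(-.102,-.108),(-.02,-.108))])
        cv2.polylines(g,[((q-[u,v]+.5)*k).astype(int)],False,(0,255,255),1)
    if n=="side": g=cv2.copyMakeBorder(g,0,0,0,190,cv2.BORDER_CONSTANT)[:160*1+260]
    ims.append(g)
cv2.imwrite("pics/pen.png",ims[0]);cv2.imwrite("pics/pen2.png",ims[1])
E
```

```text
(no output)
```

View pics/pen.png

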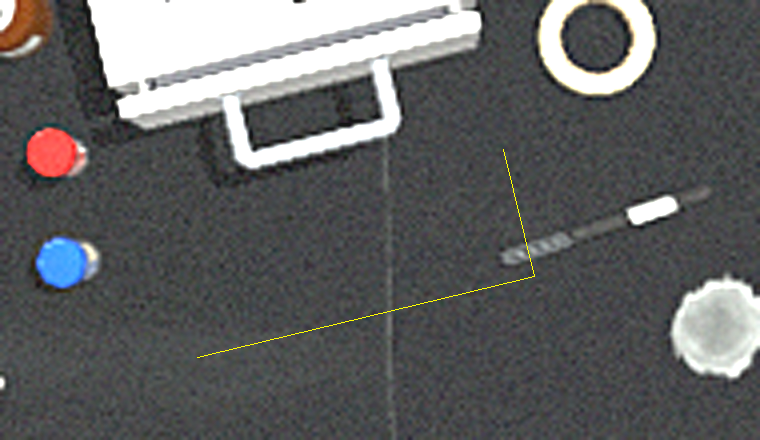

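View pen2.

View pics/pen2.png

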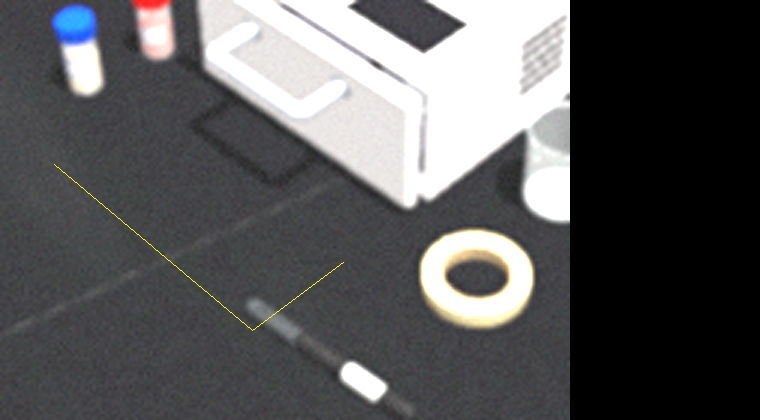

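Both views agree that the pen's left end (top crop (502,257), side crop (250,302)) lies about 17 mm inside the drawer's path, so the plate would reach it at about 0.128 m out. I'll pull to about 0.12, look, and then decide. First I go above the handle.

```bash
cat > plan.py <<'E'
import sys
from h import *
from scipy.spatial.transform import Rotation as R
def plan(target,yaw,n,hand,maxrows=12):
    # tool down; yaw = world angle (deg) of the tool's y axis; prints rows in tool axes
    s=ctrl.get_state(); p=np.array(s["eef_pos"]); r=R.from_quat(s["tcp_rot"])
    q=R.from_matrix(np.array([[np.sin(a:=np.radians(yaw)),np.cos(a),0],[-np.cos(a),np.sin(a),0],[0,0,-1]]).T.T) 
    y=np.array([np.cos(a),np.sin(a),0]); z=np.array([0,0,-1.]); q=R.from_matrix(np.c_[np.cross(y,z),y,z])
    rv=(r.inv()*q).as_rotvec(); st=R.from_rotvec(rv/n); d=(np.array(target)-p)/n
    print("t",round(s["time"],2),"pos",p.round(4),"F",np.round(s["contact_force"],1),"open",round(s["opening"],3),"dist",np.linalg.norm(d*n).round(4),"deg",np.degrees(np.linalg.norm(rv)).round(2),"q",np.round(s["qpos"],2))
    rows=[]
    for i in range(min(n,maxrows)):
        rows.append([*(r.inv().apply(d)).round(4),*np.degrees(rv/n).round(2),hand]); r=r*st
    print(str(rows).replace("np.float64(","").replace(")",""))
if __name__=="__main__":
    a=[float(x) for x in sys.argv[1:]]; plan(a[:3],a[3],int(a[4]),a[5])
E
python3 plan.py .5785 .0625 .145 12.2 14 0.3
```

```text
Traceback (most recent call last):
  File "plan.py", line 16, in <module>
    a=[float(x) for x in sys.argv[1:]]; plan(a[:3],a[3],int(a[4]),a[5])
                                        ~~~~^^^^^^^^^^^^^^^^^^^^^^^^^^^
  File "plan.py", line 7, in plan
    q=R.from_matrix(np.array([[np.sin(a:=np.radians(yaw)),np.cos(a),0],[-np.cos(a),np.sin(a),0],[0,0,-1]]).T.T)
  File "scipy/spatial/transform/_rotation.pyx", line 1143, in scipy.spatial.transform._rotation.Rotation.from_matrix
ValueError: Non-positive determinant (left-handed or null coordinate frame) in rotation matrix 0: [[ 0.2113248   0.97741589  0.        ]
 [-0.97741589  0.2113248   0.        ]
 [ 0.          0.         -1.        ]].
```

```bash
sed -i 's/^    q=R.from_matrix(np.array.*$/    a=np.radians(yaw)/' plan.py; python3 plan.py .5785 .0625 .145 12.2 14 0.3
```

```text
t 0.2 pos [0.24   0.6305 0.2304] F [ 1.  -1.2 -0.3] open 0.999 dist 0.6667 deg 56.95 q [ 1.06  0.29  1.58 -0.    1.28 -0.15]
[[-0.037, -0.0293, 0.0061, -0.01, 0.0, 4.07, 0.3], [-0.039, -0.0266, 0.0061, -0.01, 0.0, 4.07, 0.3], [-0.0408, -0.0238, 0.0061, -0.01, 0.0, 4.07, 0.3], [-0.0424, -0.0208, 0.0061, -0.01, 0.0, 4.07, 0.3], [-0.0438, -0.0177, 0.0061, -0.01, 0.0, 4.07, 0.3], [-0.0449, -0.0146, 0.0061, -0.01, 0.0, 4.07, 0.3], [-0.0458, -0.0114, 0.0061, -0.01, 0.0, 4.07, 0.3], [-0.0465, -0.0081, 0.0061, -0.01, 0.0, 4.07, 0.3], [-0.047, -0.0048, 0.0061, -0.01, 0.0, 4.07, 0.3], [-0.0472, -0.0014, 0.0061, -0.01, 0.0, 4.07, 0.3], [-0.0472, 0.0019, 0.0061, -0.01, 0.0, 4.07, 0.3], [-0.0469, 0.0053, 0.0061, -0.01, 0.0, 4.07, 0.3]]
```

Call:
apply_moves:
  moves:
    - [[-0.037,-0.029,0.006,0,0,4.1,0.3],[-0.039,-0.027,0.006,0,0,4.1,0.3],[-0.041,-0.024,0.006,0,0,4.1,0.3],[-0.042,-0.021,0.006,0,0,4.1,0.3],[-0.044,-0.018,0.006,0,0,4.1,0.3],[-0.045,-0.015,0.006,0,0,4.1,0.3],[-0.046,-0.011,0.006,0,0,4.1,0.3],[-0.046,-0.008,0.006,0,0,4.1,0.3],[-0.047,-0.005,0.006,0,0,4.1,0.3],[-0.047,-0.001,0.006,0,0,4.1,0.3],[-0.047,0.002,0.006,0,0,4.1,0.3],[-0.047,0.005,0.006,0,0,4.1,0.3]]
  force: 40

```text
time: 1.4
eef_pos: [0.5281, 0.1262, 0.1551]
tcp_rot: [0.583, 0.812, 0.002, 0.0]
contact_force: [0.6, 1.2, -0.0]
opening: 0.348
```

```bash
python3 plan.py .5785 .0625 .145 12.2 4 0.3
```

```text
t 1.4 pos [0.5281 0.1262 0.1551] F [ 0.6  1.2 -0. ] open 0.348 dist 0.0819 deg 6.42 q [ 0.05  0.07  1.97  0.    1.1  -0.28]
[[-0.0191, 0.0068, 0.0025, 0.04, -0.02, 1.6, 0.3], [-0.0189, 0.0074, 0.0025, 0.04, -0.02, 1.6, 0.3], [-0.0187, 0.0079, 0.0025, 0.04, -0.02, 1.6, 0.3], [-0.0185, 0.0084, 0.0025, 0.04, -0.02, 1.6, 0.3]]
```

Call:
apply_moves:
  moves:
    - [[-0.019,0.007,0.0025,0,0,1.6,0.3],[-0.019,0.0075,0.0025,0,0,1.6,0.3],[-0.019,0.008,0.0025,0,0,1.6,0.3],[-0.0185,0.0085,0.0025,0,0,1.6,0.3],[0,0,0,0,0,0,0.3]]

```text
time: 1.9
eef_pos: [0.5821, 0.0523, 0.1431]
tcp_rot: [0.634, 0.773, 0.001, -0.0]
contact_force: [-0.1, -0.1, -0.4]
opening: 0.352
```

```bash
python3 plan.py .5785 .0625 .066 12.2 4 0.3; python3 - <<'E'
from h import *
im=ctrl.read_camera("wrist")[:,:,::-1]; c=cal("wrist"); im=np.ascontiguousarray(im)
for q in proj(c,[[.5785,.0625,.085],[.5785-.045*.2114,.0625+.045*.977,.085],[.5785+.045*.2114,.0625-.045*.977,.085]]): cv2.circle(im,tuple(int(v) for v in q),3,(0,0,255),1)
cv2.imwrite("pics/w1.png",im)
E
```

```text
t 1.9 pos [0.5821 0.0523 0.1431] F [-0.1 -0.1 -0.4] open 0.352 dist 0.0779 deg 0.9 q [-0.08  0.18  1.88  0.    1.09 -0.28]
[[0.0026, -0.0004, 0.0193, 0.02, -0.02, -0.22, 0.3], [0.0027, -0.0004, 0.0193, 0.02, -0.02, -0.22, 0.3], [0.0027, -0.0004, 0.0193, 0.02, -0.02, -0.22, 0.3], [0.0027, -0.0004, 0.0193, 0.02, -0.02, -0.22, 0.3]]
```

View pics/w1.png

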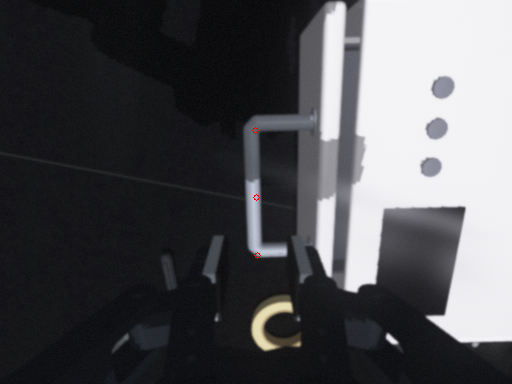

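The handle bar runs from (255,123) to (257,250), within about 3 mm of the prediction across and 5 mm along. Descend and grip.

Call:
apply_moves:
  moves:
    - [[0.003,-0.001,0.02,0,0,-0.2,0.3],[0.003,-0.001,0.02,0,0,-0.2,0.3],[0.003,-0.001,0.02,0,0,-0.2,0.3],[0.003,0,0.018,0,0,-0.2,0.3],[0,0,0,0,0,0,1],[0,0,0,0,0,0,1],[0,0,0,0,0,0,1],[0,0,0,0,0,0,1]]
  force: 60

```text
time: 2.75
eef_pos: [0.5754, 0.0689, 0.0651]
tcp_rot: [0.625, 0.78, 0.002, 0.001]
contact_force: [3.3, -0.8, -6.5]
opening: 0.091
```

```bash
python3 plan.py .4625 .0374 .066 12.2 10 1
```

```text
t 2.75 pos [0.5754 0.0689 0.0651] F [ 3.3 -0.8 -6.5] open 0.091 dist 0.1172 deg 0.48 q [-0.06  0.27  1.93  0.    0.94 -0.28]
[[-0.0006, -0.0117, -0.0001, 0.03, -0.0, 0.04, 1.0], [-0.0006, -0.0117, -0.0001, 0.03, -0.0, 0.04, 1.0], [-0.0006, -0.0117, -0.0001, 0.03, -0.0, 0.04, 1.0], [-0.0006, -0.0117, -0.0001, 0.03, -0.0, 0.04, 1.0], [-0.0006, -0.0117, -0.0001, 0.03, -0.0, 0.04, 1.0], [-0.0007, -0.0117, -0.0001, 0.03, -0.0, 0.04, 1.0], [-0.0007, -0.0117, -0.0001, 0.03, -0.0, 0.04, 1.0], [-0.0007, -0.0117, -0.0001, 0.03, -0.0, 0.04, 1.0], [-0.0007, -0.0117, -0.0001, 0.03, -0.0, 0.04, 1.0], [-0.0007, -0.0117, -0.0001, 0.03, -0.0, 0.04, 1.0]]
```

Call:
apply_moves:
  moves:
    - [[0,-0.012,0,0,0,0,1],[0,-0.012,0,0,0,0,1],[0,-0.012,0,0,0,0,1],[0,-0.012,0,0,0,0,1],[0,-0.012,0,0,0,0,1],[0,-0.012,0,0,0,0,1],[0,-0.012,0,0,0,0,1],[0,-0.012,0,0,0,0,1],[0,-0.01,0,0,0,0,1],[0,0,0,0,0,0,1]]

```text
time: 3.75
eef_pos: [0.4642, 0.0438, 0.0651]
tcp_rot: [0.626, 0.78, 0.004, 0.004]
contact_force: [1.1, -1.2, -5.0]
opening: 0.092
```

```bash
python3 - <<'E'
from h import *
s=ctrl.get_state();print(s["time"],s["eef_pos"],s["contact_force"],s["opening"])
ims=[]
for n,(u,v,w,h) in (("top",(160,150,130,130)),("side",(140,140,130,130))):
    im=ctrl.read_camera(n)[:,:,::-1]; cv2.imwrite(f"pics/{n}_mid.png",im)
    ims.append(cv2.convertScaleAbs(cv2.resize(im[v:v+h,u:u+w],None,fx=3,fy=3,interpolation=cv2.INTER_CUBIC),alpha=1.6,beta=20))
cv2.imwrite("pics/mid.png",cv2.hconcat(ims))
E
```

```text
3.75 [0.46423037 0.04380016 0.06505063] [ 1.05674166 -1.15215191 -5.03547674] 0.09201428993542873
```

View pics/mid.png

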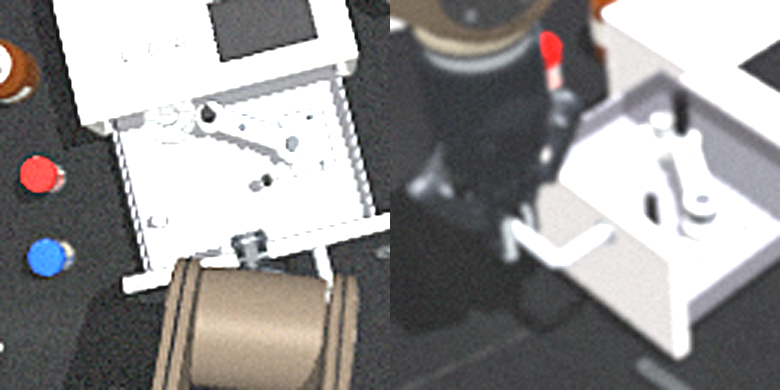

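The drawer is now about 0.114 m out and the pin is visible (top crop (208,115)). The pen's end lies just ahead of the plate's right corner, so pulling on would shove it and perhaps set it rolling. The gentlest option is to pivot the pen on the spot about its own centre, so its end clears the path. First I compute the numbers.

```bash
python3 - <<'E'
from fit import *
p=np.array([.7186,.0928,.213,0]); 
A=atz(ct,285.5,234.2,.007);B=atz(ct,337.5,217.5,.007); 
A2=atz(cs,140+250/3,160+302/3,.007);B2=atz(cs,140+411/3,160+414/3,.007)
c,s=np.cos(p[2]),np.sin(p[2]); L=lambda P:np.array([[c,s],[-s,c]])@(P[:2]-p[:2])
for a,b in((A,B),(A2,B2)):
    C=(a+b)/2; d=b-a
    print("world",a.round(4),b.round(4),"C",C.round(4),"len",np.linalg.norm(d).round(4),"ang",np.degrees(np.arctan2(d[1],d[0])).round(1),"local",L(a).round(4),L(b).round(4),L(C).round(4))
    for th in (18,20,22,24,26):
        t=np.arctan2(*(L(b)-L(a))[::-1])+np.radians(th); u=np.array([np.cos(t),np.sin(t)]); n=np.array([-u[1],u[0]])
        print(th,"corner clearance mm",((abs(n@(np.array([-.252,-.108])-L(C)))-.007)*1e3).round(1))
E
python3 plan.py .4642 .0438 .13 12.2 3 0.3
```

```text
world [ 0.5069 -0.0474  0.007 ] [ 0.5452 -0.1794  0.007 ] C [ 0.5261 -0.1134  0.007 ] len 0.1374 ang -73.8 local [-0.2366 -0.0923] [-0.227  -0.2294] [-0.2318 -0.1608]
18 corner clearance mm -6.0
20 corner clearance mm -4.0
22 corner clearance mm -2.0
24 corner clearance mm -0.1
26 corner clearance mm 1.9
world [ 0.5059 -0.0449  0.007 ] [ 0.545  -0.1755  0.007 ] C [ 0.5254 -0.1102  0.007 ] len 0.1362 ang -73.4 local [-0.237  -0.0897] [-0.2264 -0.2255] [-0.2317 -0.1576]
18 corner clearance mm -6.8
20 corner clearance mm -5.0
22 corner clearance mm -3.1
24 corner clearance mm -1.2
26 corner clearance mm 0.6
t 3.85 pos [0.4647 0.0439 0.065 ] F [-1.3 -3.3 -2.9] open 0.086 dist 0.065 deg 0.67 q [-0.13  0.03  2.2   0.    0.9  -0.35]
[[-0.0, 0.0001, -0.0217, 0.2, 0.01, 0.11, 0.3], [-0.0, -0.0, -0.0217, 0.2, 0.01, 0.11, 0.3], [-0.0, -0.0001, -0.0217, 0.2, 0.01, 0.11, 0.3]]
```

Call:
apply_moves:
  moves:
    - [[0,0,0,0,0,0,0.3],[0,0,0,0,0,0,0.3],[0,0,-0.025,0,0,0,0.3],[0,0,-0.025,0,0,0,0.3],[0,0,-0.025,0,0,0,0.3]]

```text
time: 4.35
eef_pos: [0.4647, 0.0454, 0.1418]
tcp_rot: [0.626, 0.78, 0.005, 0.001]
contact_force: [0.5, -0.2, 0.4]
opening: 0.349
```

```bash
python3 plan.py .5258 -.112 .12 16.4 5 0.3
```

```text
t 4.35 pos [0.4647 0.0454 0.1418] F [ 0.5 -0.2  0.4] open 0.349 dist 0.1703 deg 3.98 q [-0.12 -0.09  2.16  0.01  1.07 -0.35]
[[-0.0334, 0.0051, 0.0042, 0.09, -0.05, -0.79, 0.3], [-0.0335, 0.0047, 0.0043, 0.09, -0.05, -0.79, 0.3], [-0.0335, 0.0042, 0.0043, 0.09, -0.05, -0.79, 0.3], [-0.0336, 0.0038, 0.0043, 0.09, -0.05, -0.79, 0.3], [-0.0336, 0.0033, 0.0043, 0.09, -0.05, -0.79, 0.3]]
```

Call:
apply_moves:
  moves:
    - [[-0.0335,0.005,0,0,0,-0.8,0.3],[-0.0335,0.0045,0,0,0,-0.8,0.3],[-0.0335,0.004,0.005,0,0,-0.8,0.3],[-0.0335,0.004,0.01,0,0,-0.8,0.3],[-0.0335,0.0035,0.01,0,0,-0.8,0.3],[0,0,0,0,0,0,0.3]]

```text
time: 4.95
eef_pos: [0.5399, -0.1163, 0.1295]
tcp_rot: [0.596, 0.803, 0.012, 0.012]
contact_force: [-1.3, 0.7, 0.4]
opening: 0.352
```

```bash
python3 plan.py .5258 -.112 .05 16.4 3 0.3
```

```text
t 4.95 pos [ 0.5399 -0.1163  0.1295] F [-1.3  0.7  0.4] open 0.352 dist 0.0808 deg 1.99 q [-0.4   0.11  1.98  0.02  1.02 -0.71]
[[0.0029, -0.005, 0.0263, 0.63, 0.1, 0.16, 0.3], [0.0028, -0.0047, 0.0264, 0.63, 0.1, 0.16, 0.3], [0.0028, -0.0044, 0.0264, 0.63, 0.1, 0.16, 0.3]]
```

Call:
apply_moves:
  moves:
    - [[0.003,-0.005,0.026,0.6,0.1,0.2,0.3],[0.003,-0.005,0.026,0.6,0.1,0.2,0.3],[0.003,-0.0045,0.026,0.6,0.1,0.2,0.3],[0,0,0,0,0,0,0.3]]

```text
time: 5.35
eef_pos: [0.5297, -0.1113, 0.0533]
tcp_rot: [0.601, 0.799, 0.003, 0.004]
contact_force: [-0.3, -0.1, -1.5]
opening: 0.35
```

```bash
python3 plan.py .5258 -.112 .004 16.4 4 0.3; python3 - <<'E'
from h import *
im=np.ascontiguousarray(ctrl.read_camera("wrist")[:,:,::-1]); c=cal("wrist")
for q in proj(c,[[.5065,-.0462,.007],[.545,-.1775,.007],[.5258,-.112,.007]]): print(q); cv2.circle(im,tuple(int(v) for v in q),4,(0,0,255),1)
cv2.imwrite("pics/w2.png",cv2.convertScaleAbs(im,alpha=1.6,beta=20))
E
```

```text
t 5.35 pos [ 0.5297 -0.1113  0.0533] F [-0.3 -0.1 -1.5] open 0.35 dist 0.0495 deg 0.6 q [-0.4   0.21  2.03  0.    0.89 -0.68]
[[0.0001, -0.0011, 0.0123, 0.13, 0.03, -0.07, 0.3], [0.0001, -0.0011, 0.0123, 0.13, 0.03, -0.07, 0.3], [0.0001, -0.001, 0.0123, 0.13, 0.03, -0.07, 0.3], [0.0001, -0.001, 0.0123, 0.13, 0.03, -0.07, 0.3]]
[247.56573498 105.82719491]
[249.84577164 299.09916172]
[248.83089043 212.81369068]
```

View pics/w2.png

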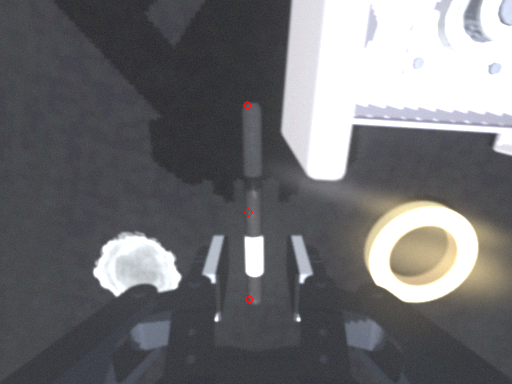

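The pen lies at column 253, centred between the jaws (columns 220 and 300), with its centre near row 205. Descend, grip lightly, and pivot.

Call:
apply_moves:
  moves:
    - [[0,0,0.016,0,0,0,0.3],[0,0,0.016,0,0,0,0.3],[0,0,0.014,0,0,0,0.3],[0,0,0.002,0,0,0,0.5],[0,0,0,0,0,0,1],[0,0,0,0,0,0,1],[0,0,0,0,0,0,1]]
  force: 20

```text
time: 6.1
eef_pos: [0.5397, -0.1129, 0.013]
tcp_rot: [0.6, 0.8, 0.006, 0.013]
contact_force: [0.2, 0.1, -0.9]
opening: -0.002
```

```bash
python3 plan.py .5255 -.117 .005 39 6 1
```

```text
t 6.1 pos [ 0.5397 -0.1129  0.013 ] F [ 0.2  0.1 -0.9] open -0.002 dist 0.0168 deg 22.86 q [-0.39  0.29  2.02  0.01  0.8  -0.68]
[[0.0, -0.0025, 0.0013, 0.21, 0.17, -3.8, 1.0], [0.0002, -0.0025, 0.0013, 0.21, 0.17, -3.8, 1.0], [0.0003, -0.0025, 0.0013, 0.21, 0.17, -3.8, 1.0], [0.0005, -0.0024, 0.0013, 0.21, 0.17, -3.8, 1.0], [0.0007, -0.0024, 0.0013, 0.21, 0.17, -3.8, 1.0], [0.0008, -0.0023, 0.0013, 0.21, 0.17, -3.8, 1.0]]
```

The jaws shut on nothing: the tool drifted 10 mm in x and stopped at z=0.013. I'll raise straight up and look at the pen.

Call:
apply_moves:
  moves:
    - [[0,0,-0.02,0,0,0,1],[0,0,-0.02,0,0,0,1],[0,0,0,0,0,0,0.3],[0,0,0,0,0,0,0.3]]

```text
time: 6.5
eef_pos: [0.5388, -0.1132, 0.0543]
tcp_rot: [0.6, 0.8, 0.006, 0.014]
contact_force: [-0.1, -0.3, -0.0]
opening: 0.332
```

```bash
python3 plan.py .5297 -.112 .05 16.4 2 0.3; python3 - <<'E'
from h import *
im=np.ascontiguousarray(ctrl.read_camera("wrist")[:,:,::-1]); c=cal("wrist")
for P in ([.5065,-.0462,.007],[.545,-.1775,.007],[.5258,-.112,.007]):
  q=proj(c,P)[0]; cv2.circle(im,tuple(int(v) for v in q),4,(0,0,255),1)
cv2.imwrite("pics/w3.png",cv2.convertScaleAbs(im,alpha=1.6,beta=20))
E
```

```text
t 6.5 pos [ 0.5388 -0.1132  0.0543] F [-0.1 -0.3 -0. ] open 0.332 dist 0.0102 deg 1.76 q [-0.39  0.22  2.02  0.01  0.88 -0.68]
[[0.0019, -0.0043, 0.002, 0.76, 0.43, -0.1, 0.3], [0.0019, -0.0042, 0.0021, 0.76, 0.43, -0.1, 0.3]]
```

View pics/w3.png

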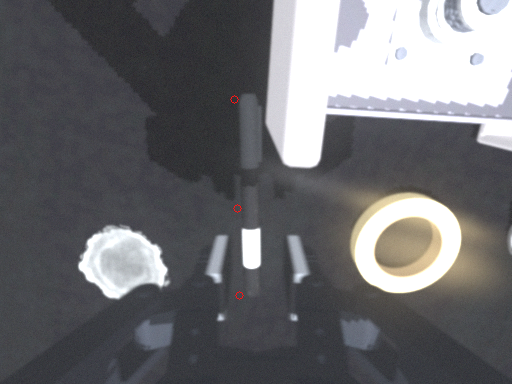

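The pen has shifted about 6–8 mm towards the labeller because the jaws closed on its top, too high. It is otherwise still parallel, and shows a clip on its right at column 260. I'll level the tool, go lower, check the height, and only then grip.

Call:
apply_moves:
  moves:
    - [[0.001,-0.004,0.01,0.8,0.4,0,0.3],[0,-0.001,0.016,0.8,0.4,0,0.3],[0,0,0.01,0,0,0,0.3],[0,0,0,0,0,0,0.3]]

```text
time: 6.95
eef_pos: [0.5317, -0.1133, 0.0126]
tcp_rot: [0.6, 0.8, -0.002, -0.003]
contact_force: [-0.2, 0.3, 0.0]
opening: 0.351
```

```bash
python3 plan.py .534 -.113 .002 16.4 3 0.3
```

```text
t 6.95 pos [ 0.5317 -0.1133  0.0126] F [-0.2  0.3  0. ] open 0.351 dist 0.0108 deg 0.49 q [-0.4   0.29  2.02 -0.    0.84 -0.68]
[[-0.0001, 0.0008, 0.0035, -0.14, -0.05, -0.07, 0.3], [-0.0001, 0.0008, 0.0035, -0.14, -0.05, -0.07, 0.3], [-0.0001, 0.0008, 0.0035, -0.14, -0.05, -0.07, 0.3]]
```

Call:
apply_moves:
  moves:
    - [[0,0.001,0.005,0,0,0,0.3],[0,0.001,0.004,0,0,0,0.3],[0,0,0.001,0,0,0,0.3]]

```text
time: 7.25
eef_pos: [0.533, -0.1124, 0.0008]
tcp_rot: [0.601, 0.8, -0.002, -0.004]
contact_force: [0.2, -0.6, -0.5]
opening: 0.35
```

Call:
apply_moves:
  moves:
    - [[0,0,-0.002,0,0,0,0.6],[0,0,0,0,0,0,1],[0,0,0,0,0,0,1],[0,0,0,0,0,0,1]]

```text
time: 7.65
eef_pos: [0.5339, -0.1126, 0.004]
tcp_rot: [0.6, 0.8, -0.002, -0.003]
contact_force: [0.5, 0.3, -0.1]
opening: 0.12
```

```bash
python3 plan.py .5235 -.1175 .003 39 7 1
```

```text
t 7.65 pos [ 0.5339 -0.1126  0.004 ] F [ 0.5  0.3 -0.1] open 0.12 dist 0.0115 deg 22.81 q [-0.39  0.31  2.02 -0.    0.82 -0.67]
[[-0.0003, -0.0016, 0.0002, -0.05, -0.03, -3.26, 1.0], [-0.0002, -0.0016, 0.0002, -0.05, -0.03, -3.26, 1.0], [-0.0001, -0.0016, 0.0002, -0.05, -0.03, -3.26, 1.0], [0.0, -0.0016, 0.0002, -0.05, -0.03, -3.26, 1.0], [0.0001, -0.0016, 0.0002, -0.05, -0.03, -3.26, 1.0], [0.0002, -0.0016, 0.0001, -0.05, -0.03, -3.26, 1.0], [0.0003, -0.0016, 0.0001, -0.05, -0.03, -3.26, 1.0]]
```

Holding the pen (opening about 10 mm). Pivot.

Call:
apply_moves:
  moves:
    - [[0,-0.0016,0,0,0,-3.3,1],[0,-0.0016,0,0,0,-3.3,1],[0,-0.0016,0,0,0,-3.3,1],[0,-0.0016,0,0,0,-3.3,1],[0,-0.0016,0,0,0,-3.3,1],[0,-0.0016,0,0,0,-3.3,1],[0,-0.0016,0,0,0,-3.3,1],[0,0,0,0,0,0,1]]

```text
time: 8.45
eef_pos: [0.5248, -0.1182, 0.0061]
tcp_rot: [0.421, 0.907, -0.001, -0.001]
contact_force: [-0.9, -0.7, -0.5]
opening: 0.123
```

```bash
python3 plan.py .5235 -.1175 .003 39 2 1
```

```text
t 8.45 pos [ 0.5248 -0.1182  0.0061] F [-0.9 -0.7 -0.5] open 0.123 dist 0.0034 deg 1.25 q [-0.41  0.29  2.04 -0.    0.81 -1.11]
[[0.0007, -0.0003, 0.0015, -0.1, -0.05, 0.62, 1.0], [0.0007, -0.0003, 0.0015, -0.1, -0.05, 0.62, 1.0]]
```

Call:
apply_moves:
  moves:
    - [[0,0,0.003,0,0,0,1],[0,0,0,0,0,0,0.5],[0,0,0,0,0,0,0.3],[0,0,-0.02,0,0,0,0.3],[0,0,-0.03,0,0,0,0.3],[0,0,-0.045,0,0,0,0.3],[0,0,-0.045,0,0,0,0.3]]

```text
time: 9.15
eef_pos: [0.52, -0.1158, 0.1384]
tcp_rot: [0.423, 0.906, -0.001, -0.011]
contact_force: [1.4, 1.2, 0.4]
opening: 0.35
```

```bash
python3 plan.py .4642 .045 .135 12.2 5 0.3; python3 - <<'E'
from fit import *
p=[.7186,.0928,.213,0]
im=np.ascontiguousarray(ctrl.read_camera("wrist")[:,:,::-1]); c=cal("wrist")
q=proj(c,[W([*p[:3],.15],(x,y,.008),1) for x,y in ((-.102,0),(-.102,-.108),(-.02,-.108))])
im=cv2.convertScaleAbs(im,alpha=1.6,beta=20)
cv2.polylines(im,[q.astype(int)],False,(0,255,255),1)
cv2.imwrite("pics/w4.png",im)
E
```

```text
t 9.15 pos [ 0.52   -0.1158  0.1384] F [1.4 1.2 0.4] open 0.35 dist 0.1702 deg 27.79 q [-0.41  0.08  1.99 -0.    1.09 -1.1 ]
[[0.0318, 0.0121, 0.0011, -0.19, -0.18, 5.55, 0.3], [0.0328, 0.009, 0.0011, -0.19, -0.18, 5.55, 0.3], [0.0335, 0.0057, 0.001, -0.19, -0.18, 5.55, 0.3], [0.0339, 0.0025, 0.0009, -0.19, -0.18, 5.55, 0.3], [0.034, -0.0008, 0.0008, -0.19, -0.18, 5.55, 0.3]]
```

View pics/w4.png

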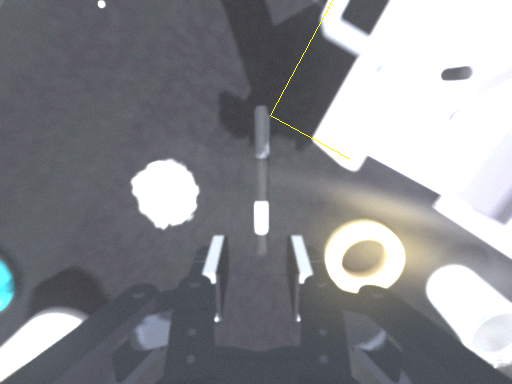

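The pen now points just past the predicted plate corner (271,116), with its edge at column 270. It will at most be grazed. Back to the handle.

Call:
apply_moves:
  moves:
    - [[0.032,0.012,0.001,0,0,5.5,0.3],[0.033,0.009,0.001,0,0,5.5,0.3],[0.0335,0.0055,0.001,0,0,5.5,0.3],[0.034,0.0025,0.001,0,0,5.5,0.3],[0.03,-0.001,0,0,0,5,0.3],[0,0,0,0,0,0,0.3]]

```text
time: 9.8
eef_pos: [0.4731, 0.0427, 0.1492]
tcp_rot: [0.632, 0.775, 0.001, 0.004]
contact_force: [0.5, 0.1, 0.8]
opening: 0.35
```

```bash
python3 plan.py .4645 .044 .12 12.2 2 0.3
```

```text
t 9.8 pos [0.4731 0.0427 0.1492] F [0.5 0.1 0.8] open 0.35 dist 0.0305 deg 0.82 q [-0.12 -0.08  2.13 -0.    1.08 -0.32]
[[0.0016, -0.0042, 0.0146, 0.19, 0.15, -0.33, 0.3], [0.0016, -0.0041, 0.0146, 0.19, 0.15, -0.33, 0.3]]
```

Call:
apply_moves:
  moves:
    - [[0.0015,-0.004,0.015,0.2,0.1,-0.3,0.3],[0.0015,-0.004,0.015,0.2,0.1,-0.3,0.3],[0,0,0.01,0,0,0,0.3]]

```text
time: 10.1
eef_pos: [0.4661, 0.0429, 0.1081]
tcp_rot: [0.627, 0.779, 0.0, 0.003]
contact_force: [0.2, -0.2, -0.4]
opening: 0.351
```

```bash
python3 plan.py .4645 .044 .066 12.2 3 0.3
```

```text
t 10.1 pos [0.4661 0.0429 0.1081] F [ 0.2 -0.2 -0.4] open 0.351 dist 0.0421 deg 0.34 q [-0.12 -0.03  2.17 -0.    1.   -0.34]
[[0.0005, -0.0005, 0.014, 0.07, 0.07, 0.05, 0.3], [0.0005, -0.0005, 0.014, 0.07, 0.07, 0.05, 0.3], [0.0005, -0.0005, 0.014, 0.07, 0.07, 0.05, 0.3]]
```

Call:
apply_moves:
  moves:
    - [[0,-0.0005,0.014,0,0,0,0.3],[0,-0.0005,0.014,0,0,0,0.3],[0,-0.0005,0.011,0,0,0,0.3],[0,0,0,0,0,0,1],[0,0,0,0,0,0,1],[0,0,0,0,0,0,1],[0,-0.008,0,0,0,0,1],[0,-0.008,0,0,0,0,1],[0,-0.006,0,0,0,0,1],[0,-0.005,0,0,0,0,1]]
  force: 60

```text
time: 11.1
eef_pos: [0.4376, 0.0333, 0.063]
tcp_rot: [0.628, 0.778, 0.001, 0.002]
contact_force: [20.0, 7.1, -17.2]
opening: 0.091
```

Call:
apply_moves:
  moves:
    - [[0,-0.004,0,0,0,0,1],[0,-0.004,0,0,0,0,1],[0,-0.004,0,0,0,0,1],[0,-0.004,0,0,0,0,1],[0,-0.004,0,0,0,0,1]]

```text
time: 11.6
eef_pos: [0.4392, 0.0335, 0.0631]
tcp_rot: [0.633, 0.773, 0.031, 0.029]
contact_force: [22.4, 8.5, -22.1]
opening: 0.096
```

```bash
python3 - <<'E'
from fit import *
s=ctrl.get_state();print(s["time"],s["eef_pos"],s["contact_force"],s["qpos"])
p=[.7186,.0928,.213]
ims=[]
for n,cc,(u,v,w,h) in (("top",ct,(165,150,130,130)),("side",cs,(150,140,130,130))):
    im=ctrl.read_camera(n)[:,:,::-1]; cv2.imwrite(f"pics/{n}_out.png",im)
    g=cv2.resize(im[v:v+h,u:u+w],None,fx=3,fy=3,interpolation=cv2.INTER_CUBIC)
    for d,col in ((.15,(0,0,255)),(.14,(0,255,0))):
        q=proj(cc,[W([*p,d],P,1) for P in ((-.102,.108,.106),(-.102,-.108,.106),(-.102,-.108,.008))])
        cv2.polylines(g,[((q-[u,v]+.5)*3).astype(int)],False,col,1)
    ims.append(g)
cv2.imwrite("pics/out.png",cv2.hconcat(ims))
E
```

```text
11.6 [0.4392466  0.03348912 0.06309917] [ 22.38982135   8.45783347 -22.08935159] [-0.16926141 -0.06706255  2.30591174  0.03345131  0.82129405 -0.38978867]
```

View pics/out.png

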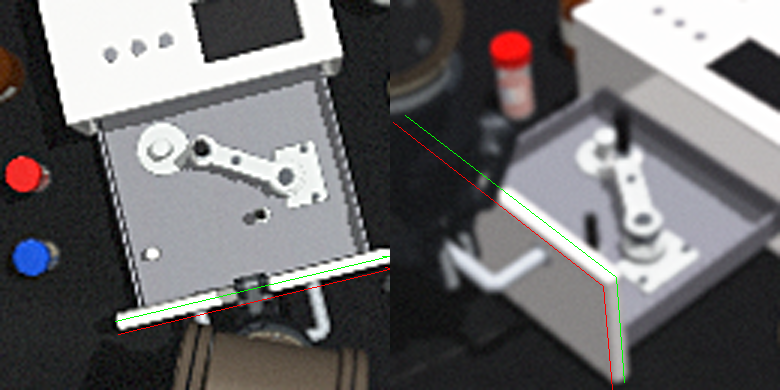

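```bash
python3 - <<'E'
from fit import *
p=[.7186,.0928,.213]; c,s=np.cos(p[2]),np.sin(p[2]); L=lambda P:np.array([[c,s],[-s,c]])@(P[:2]-p[:2])
im=cv2.imread("pics/top_out.png"); g=cv2.cvtColor(im,cv2.COLOR_BGR2GRAY)
print(g[192:206,222:242])
# plate edge: profile of brightness along local x at several y, z=.106
for y in (.095,.08,.06,-.07,-.085,-.1):
    d=np.arange(-.265,-.215,.0015); q=proj(ct,[W([*p,0],(x,y,.106),0) for x in d]).astype(np.float32)
    v=cv2.remap(g,q[:,0].reshape(1,-1),q[:,1].reshape(1,-1),cv2.INTER_LINEAR)[0]; print(y,v)
for uv in ((231.5,198.9),): print(L(atz(ct,*uv,.092)))
E
```

```text
[[247 239 161 155 160 166 163 169 169 168 166 169 167 162 162 167 168 166
  166 163]
 [243 246 239 192 155 166 159 164 164 165 160 165 165 168 164 165 164 165
  165 164]
 [241 244 246 243 197 159 161 168 163 159 162 158 162 163 162 164 164 166
  169 166]
 [242 242 246 250 241 108 167 161 179 237 253 234 188 151 160 164 162 165
  166 165]
 [243 243 242 244 246 193 167 182 168 170 139 230 255 255 172 160 159 166
  165 166]
 [246 243 242 242 251 247 161 211  57  60  43 125 236 255 235 147 160 162
  167 163]
 [206 247 245 247 243 168 171 135  32  45  45  49 123 229 255 244 188 150
  151 161]
 [163 249 241 246 243 148 145  80  41  48  54  39  82 211 255 243 241 245
  247 195]
 [164 248 247 245 158 147 160 140  26  49  47   5  48 186 254 239 238 240
  244 243]
 [247 249 242 158 147 152 142 167  78  14   0  30 123 207 244 237 237 236
  239 243]
 [249 240 154 145 147 123 126 192 171 198 163 196 255 254 243 240 239 239
  241 235]
 [235 151 138 154 147  89 105 152 193 222 239 239 255 255 247 244 242 242
  246 238]
 [234 134 151 154 131  88  96 105 170 253 255 255 201 139 233 255 255 251
  250 
[... 284 characters left out ...]
0  85 211 249 254 252 253 253
 205 166 150 160 167 169 170 169 167 169 171 169 168 168 169 169]
0.06 [ 39  35  31  27  18  14  18  17  15  11  14  69 212 251 254 252 253 254
 219 180 149 157 164 167 166 163 165 163 162 163 163 163 163 163]
-0.07 [ 32  32  33  32  28  27  26  28  28  27  21  28  67 198 255 254 253 254
 255 188 132 168 172 166 166 168 171 169 168 169 169 169 169 167]
-0.085 [ 34  33  33  36  38  37  33  32  33  35  23   2 135 233 253 253 252 254
 255 237 110  72  91  99 104  92  90  91  93  95  93  94  93  89]
-0.1 [ 72  72  70  59  44  42  34  27  31  30  22  20  68 213 255 254 253 253
 255 243 166  41  23  26  34  33  31  31  32  35  36  35  37  35]
[-0.12647158  0.0147238 ]
```

```bash
python3 - <<'E'
from fit import *
p=[.7186,.0928,.213]
def prof(f,y,z,a,b):
    g=cv2.cvtColor(cv2.imread(f),cv2.COLOR_BGR2GRAY); d=np.arange(a,b,.0015); q=proj(ct,[W([*p,0],(x,y,z),0) for x in d]).astype(np.float32)
    v=cv2.remap(g,q[:,0].reshape(1,-1),q[:,1].reshape(1,-1),cv2.INTER_LINEAR)[0]; print(f,y,z,a,v)
for y in (.08,.0,-.085): prof("pics/top_out.png",y,.11,-.105,-.075)
for y in (.095,.075,-.075,-.085): prof("pics/top_raw.png",y,.106,-.12,-.075)
E
python3 plan.py .4337 .0335 .065 12.2 2 1
```

```text
pics/top_out.png 0.08 0.11 -0.105 [169 167 168 168 115  95 101 103 103 102  96  97 136 192 252 253 251 249
 249 250]
pics/top_out.png 0.0 0.11 -0.105 [164 165 168 167 148 116  90  97  99  98  94  95 116 177 255 255 253 250
 250 250]
pics/top_out.png -0.085 0.11 -0.105 [ 93  90  87  89  93  96  96  97  95  95  94  86  99 131 207 255 255 253
 251 251]
pics/top_raw.png 0.095 0.106 -0.12 [ 24  14  26  51  97 112 104  98  97 108 182 253 253 252 252 254 225 144
 110  89  90 104 128 204 250 255 252 250 249 249]
pics/top_raw.png 0.075 0.106 -0.12 [ 27  20  26  49  98 110 103  97  97 111 184 253 254 253 252 254 230 166
 115  89  93 102 123 203 248 254 253 251 250 250]
pics/top_raw.png -0.075 0.106 -0.12 [ 34  31  21  28  63  90 107 104 100  94 133 188 245 254 252 253 254 254
 146  82  89  88  92 126 184 255 255 253 251 250]
pics/top_raw.png -0.085 0.106 -0.12 [ 29  27  23  29  60  90 109 101  95  90 128 183 244 254 253 253 254 255
 149  83  86  86  91 126 184 255 254 253 251 250]
t 11.7 pos [0.4393 0.0335 0.0631] F [ 22.6   8.6 -23.7] open 0.094 dist 0.0059 deg 4.97 q [-0.17 -0.07  2.31  0.03  0.82 -0.39]
[[0.0006, -0.0026, -0.0012, 2.44, 0.21, -0.41, 1.0], [0.0006, -0.0027, -0.0011, 2.44, 0.21, -0.41, 1.0]]
```

Housing, plate and pin edges, read consistently, put the drawer at about 0.149 m (it started about 7 mm out), with a firm stop at 20 N. So it is fully out. Release and rise.

Call:
apply_moves:
  moves:
    - [[0,0,0,0,0,0,0.3],[0,0,0,0,0,0,0.3],[0,0,0,2,0,0,0.3],[0,0,-0.02,1,0,0,0.3],[0,0,-0.03,0,0,0,0.3],[0,0,-0.03,0,0,0,0.3]]

```text
time: 12.3
eef_pos: [0.4305, 0.0327, 0.1427]
tcp_rot: [0.634, 0.773, 0.005, 0.007]
contact_force: [0.4, -0.3, 0.6]
opening: 0.355
```

```bash
python3 plan.py .5924 .0806 .14 -19.3 6 0.3
```

```text
t 12.3 pos [0.4305 0.0327 0.1427] F [ 0.4 -0.3  0.6] open 0.355 dist 0.1689 deg 30.63 q [-0.16 -0.19  2.24  0.    1.07 -0.36]
[[0.0025, 0.028, 0.0009, 0.16, 0.0, 5.1, 0.3], [0.005, 0.0277, 0.0008, 0.16, 0.0, 5.1, 0.3], [0.0075, 0.0271, 0.0007, 0.16, 0.0, 5.1, 0.3], [0.0098, 0.0264, 0.0007, 0.16, 0.0, 5.1, 0.3], [0.0121, 0.0254, 0.0006, 0.16, 0.0, 5.1, 0.3], [0.0144, 0.0242, 0.0005, 0.16, 0.0, 5.1, 0.3]]
```

Call:
apply_moves:
  moves:
    - [[0.0025,0.028,0,0,0,5.1,0.3],[0.005,0.028,0,0,0,5.1,0.3],[0.0075,0.027,0,0,0,5.1,0.3],[0.01,0.0265,0,0,0,5.1,0.3],[0.012,0.0255,0,0,0,5.1,0.3],[0.012,0.02,0,0,0,4.5,0.3],[0,0,0,0,0,0,0.3]]

```text
time: 13.0
eef_pos: [0.5941, 0.0764, 0.1579]
tcp_rot: [0.819, 0.573, 0.008, 0.011]
contact_force: [0.4, 0.0, -0.1]
opening: 0.349
```

```bash
python3 plan.py .5924 .0806 .105 -19.3 3 0.3
python3 - <<'E'
from fit import *
p=[.7186,.0928,.213]
for n,cc,(u,v,w,h) in (("top",ct,(165,150,130,130)),("side",cs,(150,140,130,130))):
    im=ctrl.read_camera(n)[:,:,::-1]; cv2.imwrite(f"pics/{n}_pin.png",im)
c=cal("wrist"); im=np.ascontiguousarray(ctrl.read_camera("wrist")[:,:,::-1]); q=proj(c,[[.5924,.0806,.092],[.5924,.0806,.056]]); print(q)
cv2.imwrite("pics/w5.png",im); g=cv2.cvtColor(im,cv2.COLOR_BGR2GRAY)
u,v=q[0].astype(int); m=(g[v-45:v+60,u-45:u+45]<60).astype(np.uint8)
k=cv2.connectedComponentsWithStats(m); print(u-45,v-45,k[2][1:][k[2][1:,4]>30],k[3][1:][k[2][1:,4]>30])
E
```

```text
t 13.0 pos [0.5941 0.0764 0.1579] F [ 0.4  0.  -0.1] open 0.349 dist 0.0531 deg 1.73 q [-0.04  0.18  1.85 -0.01  1.09  0.32]
[[0.0011, -0.0015, 0.0176, 0.52, -0.02, -0.26, 0.3], [0.0011, -0.0013, 0.0176, 0.52, -0.02, -0.26, 0.3], [0.0011, -0.0012, 0.0176, 0.52, -0.02, -0.26, 0.3]]
[[254.60050643 200.27890097]
 [253.81499507 185.45279767]]
209 155 [[ 37  22  14  25 282]
 [  5  74   7   7  46]
 [  9  82  10  23 156]
 [ 78  82  10  23 145]] [[42.87943262 34.04609929]
 [ 7.95652174 77.19565217]
 [14.62820513 94.90384615]
 [81.69655172 95.02758621]]
```

The pin blob is at columns 246–260, rows 177–202, against the predicted column 254 and rows 185–200. It agrees to 1–3 mm. Descend over the pin.

Call:
apply_moves:
  moves:
    - [[0.001,-0.0015,0.018,0.5,0,-0.3,0.3],[0.001,-0.0015,0.018,0.5,0,-0.3,0.3],[0.001,-0.001,0.017,0.5,0,-0.3,0.3],[0,0,0,0,0,0,0.3]]

```text
time: 13.55
eef_pos: [0.5846, 0.0795, 0.0982]
tcp_rot: [0.814, 0.581, -0.003, -0.003]
contact_force: [-0.0, -0.0, -0.5]
opening: 0.349
```

```bash
python3 plan.py .5924 .0806 .064 -19.3 3 0.3
```

```text
t 13.55 pos [0.5846 0.0795 0.0982] F [-0.  -0.  -0.5] open 0.349 dist 0.0351 deg 0.58 q [-0.04  0.25  1.88  0.    1.02  0.29]
[[0.0012, 0.0024, 0.0114, -0.16, 0.03, 0.11, 0.3], [0.0012, 0.0024, 0.0114, -0.16, 0.03, 0.11, 0.3], [0.0012, 0.0024, 0.0114, -0.16, 0.03, 0.11, 0.3]]
```

Call:
apply_moves:
  moves:
    - [[0.002,0.0045,0,0,0,0.2,0.3],[0.001,0.002,0,0,0,0,0.3],[0,0,0,0,0,0,0.3]]

```text
time: 13.85
eef_pos: [0.5917, 0.0802, 0.0969]
tcp_rot: [0.815, 0.579, -0.004, -0.004]
contact_force: [0.1, 0.4, -0.4]
opening: 0.356
```

```bash
python3 plan.py .592 .0806 .064 -19.3 3 0.3
```

```text
t 13.85 pos [0.5917 0.0802 0.0969] F [ 0.1  0.4 -0.4] open 0.356 dist 0.0329 deg 0.63 q [-0.04  0.27  1.86  0.    1.02  0.3 ]
[[0.0002, 0.0002, 0.0109, -0.2, 0.04, 0.04, 0.3], [0.0002, 0.0001, 0.0109, -0.2, 0.04, 0.04, 0.3], [0.0002, 0.0001, 0.0109, -0.2, 0.04, 0.04, 0.3]]
```

Call:
apply_moves:
  moves:
    - [[0,0,0.011,-0.2,0,0,0.3],[0,0,0.011,-0.2,0,0,0.3],[0,0,0.01,-0.2,0,0,0.3],[0,0,0,0,0,0,0.3]]

```text
time: 14.25
eef_pos: [0.5935, 0.0802, 0.0645]
tcp_rot: [0.815, 0.579, 0.001, 0.003]
contact_force: [-0.8, 0.1, -0.2]
opening: 0.351
```

```bash
python3 plan.py .592 .0806 .064 -19.3 1 0.3; python3 - <<'E'
from h import *
im=ctrl.read_camera("wrist")[:,:,::-1]; cv2.imwrite("pics/w6.png",im)
im2=ctrl.read_camera("side")[140:270,150:280,::-1]
cv2.imwrite("pics/pinchk.png",cv2.hconcat([im[:, 80:430],cv2.resize(im2,(384,384),interpolation=cv2.INTER_CUBIC)]))
E
```

```text
t 14.25 pos [0.5935 0.0802 0.0645] F [-0.8  0.1 -0.2] open 0.351 dist 0.0017 deg 0.36 q [-0.03  0.31  1.88 -0.    0.95  0.3 ]
[[-0.0002, -0.0016, 0.0005, 0.34, 0.03, 0.12, 0.3]]
```

View pics/pinchk.png

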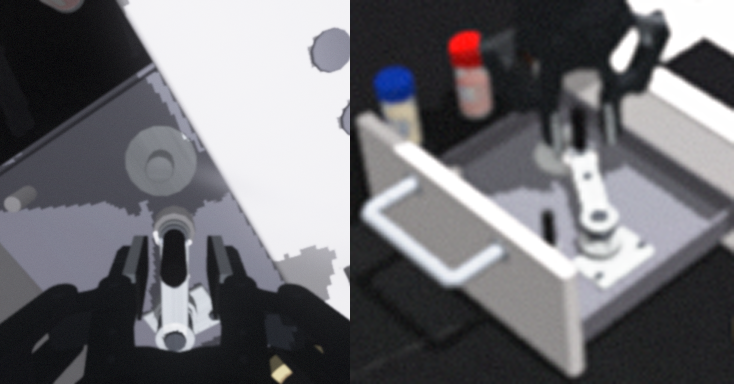

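The pin (left picture, (175,255)) stands between the two finger pads, in line with the arm. Close.

Call:
apply_moves:
  moves:
    - [[0,-0.001,0,0,0,0,1],[0,0,0,0,0,0,1],[0,0,0,0,0,0,1],[0,0,0,0,0,0,1]]
  force: 60

```text
time: 14.75
eef_pos: [0.592, 0.0808, 0.0654]
tcp_rot: [0.815, 0.579, 0.001, 0.002]
contact_force: [0.8, -0.0, -1.2]
opening: 0.117
```

```bash
cat > swing.py <<'E'
import sys
from h import *
from scipy.spatial.transform import Rotation as R
s=ctrl.get_state(); p=np.array(s["eef_pos"]); P=np.array([.5693,.0144])
d=p[:2]-P; a=np.arctan2(d[1],d[0]); r=R.from_quat(s["tcp_rot"]).as_matrix()
print("t",s["time"],"p",p.round(4),"F",np.round(s["contact_force"],1),"M",np.round(s["wrist_torque"],2),"open",s["opening"],"radius",np.hypot(*d).round(4),"arm turn",(a-np.radians(58.5+12.2)).round(3),"tool y yaw",np.degrees(np.arctan2(r[1,1],r[0,1])).round(1),"tilt",np.degrees(np.arccos(-r[2,2])).round(2))
print("q",np.round(s["qpos"],2))
E
python3 swing.py
```

```text
t 14.75 p [0.592  0.0808 0.0654] F [ 0.8 -0.  -1.2] M [0.03 0.03 0.01] open 0.11671961210171618 radius 0.0702 arm turn 0.007 tool y yaw -19.2 tilt 0.25
q [-0.03  0.31  1.88 -0.    0.95  0.3 ]
```

Gripped (opening about 10 mm, radius to the pivot 70 mm as given). Swing forward along the arc.

Call:
apply_moves:
  moves:
    - [[-0.0003,-0.006,0,0,0,-5,1],[-0.0003,-0.006,0,0,0,-5,1],[-0.0003,-0.006,0,0,0,-5,1],[-0.0003,-0.006,0,0,0,-5,1],[-0.0003,-0.006,0,0,0,-5,1],[-0.0003,-0.006,0,0,0,-5,1]]

```text
time: 15.35
eef_pos: [0.5591, 0.0834, 0.0653]
tcp_rot: [0.632, 0.775, 0.005, 0.005]
contact_force: [2.3, 0.6, -1.7]
opening: 0.118
```

```bash
python3 swing.py
```

```text
t 15.35 p [0.5591 0.0834 0.0653] F [ 2.3  0.6 -1.7] M [ 0.1   0.02 -0.24] open 0.11795470058561898 radius 0.0697 arm turn 0.483 tool y yaw 11.5 tilt 0.78
q [-0.03  0.24  1.97  0.    0.92 -0.23]
```

Call:
apply_moves:
  moves:
    - [[-0.0003,-0.0063,0,0,0,-4.7,1],[-0.0003,-0.0063,0,0,0,-4.7,1],[-0.0003,-0.0063,0,0,0,-4.7,1],[-0.0003,-0.0063,0,0,0,-4.7,1],[-0.0003,-0.0063,0,0,0,-4.7,1]]

```text
time: 15.85
eef_pos: [0.5329, 0.0727, 0.0654]
tcp_rot: [0.457, 0.89, 0.008, 0.009]
contact_force: [4.4, 3.0, -3.1]
opening: 0.117
```

```bash
python3 swing.py
```

```text
t 15.85 p [0.5329 0.0727 0.0654] F [ 4.4  3.  -3.1] M [ 0.11 -0.06 -0.15] open 0.11738112511803651 radius 0.0687 arm turn 0.896 tool y yaw 35.7 tilt 1.41
q [-0.06  0.18  2.04  0.01  0.9  -0.69]
```

Call:
apply_moves:
  moves:
    - [[0,-0.0065,0,0.4,0,-4,1],[0,-0.0065,0,0.4,0,-4,1],[0,-0.003,0,0.4,0,-1,1]]

```text
time: 16.15
eef_pos: [0.5239, 0.0652, 0.0655]
tcp_rot: [0.385, 0.923, 0.004, 0.01]
contact_force: [8.6, 9.6, -7.5]
opening: 0.115
```

```bash
python3 swing.py
```

```text
t 16.15 p [0.5239 0.0652 0.0655] F [ 8.6  9.6 -7.5] M [ 1.37 -0.94 -0.16] open 0.11507709378113944 radius 0.0681 arm turn 1.067 tool y yaw 44.8 tilt 1.2
q [-0.07  0.16  2.06  0.    0.9  -0.85]
```

Call:
apply_moves:
  moves:
    - [[0,-0.003,0,0.2,0,0,1],[0,-0.002,0,0.2,0,0,1]]

```text
time: 16.35
eef_pos: [0.5241, 0.0653, 0.0654]
tcp_rot: [0.387, 0.922, 0.007, 0.012]
contact_force: [6.3, 6.1, -5.7]
opening: 0.117
```

```bash
python3 swing.py
```

```text
t 16.35 p [0.5241 0.0653 0.0654] F [ 6.3  6.1 -5.7] M [ 0.68 -0.47 -0.01] open 0.11665946920482693 radius 0.0681 arm turn 1.063 tool y yaw 44.5 tilt 1.64
q [-0.07  0.15  2.07  0.01  0.89 -0.85]
```

Call:
apply_moves:
  moves:
    - [[0,-0.004,0,0.3,0,0,1],[0,-0.004,0,0,0,0,1],[0,-0.004,0,0,0,0,1]]
  force: 80

```text
time: 16.65
eef_pos: [0.524, 0.0651, 0.0656]
tcp_rot: [0.391, 0.92, 0.019, 0.02]
contact_force: [14.0, 14.1, -10.8]
opening: 0.106
```

```bash
python3 swing.py; python3 - <<'E'
from fit import *
from scipy.optimize import least_squares
s=ctrl.get_state()
Q=np.array([[.592,.0808],[.5591,.0834],[.5329,.0727],s["eef_pos"][:2]])
f=least_squares(lambda c:np.hypot(*(Q-c).T)-.07,[.569,.0144]); d=Q-f.x; a=np.unwrap(np.arctan2(d[:,1],d[:,0])); print("pivot",f.x.round(4),"turn from rest",(a-a[0]).round(3),f.fun.round(4))
p=[.7186,.0928,.213]
g=None
for k in range(4): im=ctrl.read_camera("top")[:,:,::-1]
cv2.imwrite("pics/top_end.png",im); cv2.imwrite("pics/side_end.png",ctrl.read_camera("side")[:,:,::-1])
g=cv2.cvtColor(im,cv2.COLOR_BGR2GRAY)
for y in (.095,-.085,-.1):
    x=np.arange(-.259,-.229,.0015); q=proj(ct,[W([*p,0],(xx,y,.106),0) for xx in x]).astype(np.float32)
    print(y,cv2.remap(g,q[:,0].reshape(1,-1),q[:,1].reshape(1,-1),cv2.INTER_LINEAR)[0])
a=cv2.imread("pics/top_end.png")[130:290,150:350]; b=cv2.imread("pics/side_end.png")[130:290,150:350]
cv2.imwrite("pics/end.png",cv2.convertScaleAbs(cv2.hconcat([cv2.resize(i,(400,320),interpolation=cv2.INTER_CUBIC) for i in (a,b)]),alpha=1.3,beta=15))
E
python3 swing.py
```

```text
t 16.65 p [0.524  0.0651 0.0656] F [ 14.   14.1 -10.8] M [ 1.41 -1.08  0.  ] open 0.10638932385334182 radius 0.068 arm turn 1.066 tool y yaw 44.0 tilt 3.14
q [-0.08  0.14  2.08  0.03  0.87 -0.86]
pivot [0.5715 0.0141] turn from rest [0.    0.475 0.881 1.048] [-0.0003  0.0004  0.0002 -0.0003]
0.095 [84 88 88 88 90 90 88 65 50 49 54 65 77 86 92 92 91 91 92 91]
-0.085 [ 35  33  29  30  34  31  25  13 138 232 253 253 252 254 255 237 109  71
  88  98]
-0.1 [ 47  43  35  30  32  31  26  20  63 212 255 255 253 254 255 243 167  42
  25  27]
t 16.9 p [0.5241 0.0651 0.0656] F [ 13.4  14.  -10.4] M [ 1.48 -1.12  0.03] open 0.11234137602722093 radius 0.068 arm turn 1.065 tool y yaw 44.0 tilt 3.12
q [-0.08  0.14  2.08  0.03  0.87 -0.86]
```

```bash
python3 - <<'E'
from fit import *
from scipy.spatial.transform import Rotation as R
s=ctrl.get_state(); r=R.from_quat(s["tcp_rot"]).as_matrix(); p=[.7186,.0928,.213]; c,sn=np.cos(p[2]),np.sin(p[2])
G=s["eef_pos"]-.019*r[:,2]; L=np.array([[c,sn],[-sn,c]])@(G[:2]-p[:2]); print("grasp",G.round(4),"local",L.round(4),"zaxis",r[:,2].round(3))
for P in ([.5693,.0144],[.5715,.0141]):
    d=G[:2]-P; d0=np.array([.592,.0808])-P; print(np.hypot(*d),np.arctan2(d[1],d[0])-np.arctan2(d0[1],d0[0]))
# black pin / arm pose in side view: dark/bright check of arm turn by difference rendering
im=cv2.imread("pics/side_end.png")
for t in (0,.95,1.0,1.05,1.1):
    a=np.radians(58.5)+t; q=W([*p,0],(-.1625+.07*np.cos(a),-.045+.07*np.sin(a),.054),0); print(t,q.round(4),"side px",proj(cs,q)[0].round(1),"top px",proj(ct,q)[0].round(1))
g=cv2.cvtColor(im,cv2.COLOR_BGR2GRAY); q=proj(cs,W([*p,0],(-.1625+.07*np.cos(np.radians(58.5)+1.08),-.045+.07*np.sin(np.radians(58.5)+1.08),.054),0))[0].astype(int)
print(q); print(g[q[1]-10:q[1]+14,q[0]-14:q[0]+20:1])
E
```

```text
grasp [0.5231 0.0648 0.0846] local [-0.197   0.0139] zaxis [ 0.051  0.018 -0.999]
0.06834924821847103 1.0718879940313388
0.0700720907597405 1.0608986880632556
0 [0.5924 0.0805 0.054 ] side px [228.4 191.2] top px [232.5 199.9]
0.95 [0.529  0.0717 0.054 ] side px [204.1 204.8] top px [236.6 226.1]
1.0 [0.5262 0.0696 0.054 ] side px [203.3 205.9] top px [237.5 227.3]
1.05 [0.5235 0.0674 0.054 ] side px [202.7 207. ] top px [238.5 228.4]
1.1 [0.5209 0.065  0.054 ] side px [202.1 208.1] top px [239.5 229.4]
[202 207]
[[ 32  26  26  23  29  22  27  28  28  28  28  32  33  33  50  80  96  82
   49  58 110 152 167 172 164 164 175 193 215 229 237 240 242 243]
 [ 41  32  35  31  27  26  24  26  26  26  27  30  33  33  54  88 108  96
   54  52 101 151 163 169 167 169 163 164 170 180 200 214 219 220]
 [ 73  52  50  50  51  45  41  29  29  27  25  27  29  31  57  94 112  97
   59  48  92 141 164 167 169 166 166 160 159 157 165 169 175 177]
 [ 97  81  75  76  74  72  62  46  28  27  27  29  29  31  55  91 112 103
   67  49  88 135 161 169 171 169 166 168 164 162 166 161 163 163]
 [127 108  92  88
[... 2103 characters left out ...]
 133 133 130 132 131 130 131 137 163 200 235 250 253 254 254 254 255
  252 241 216 192 172 157 149 141 112  65  26  19  53 102 140 149]
 [133 131 132 131 133 131 129 129 131 134 151 185 225 246 253 254 254 254
  254 253 248 238 224 193 168 152 118  70  31  21  53 104 142 156]
 [134 133 132 132 133 131 133 134 132 132 131 145 173 211 241 252 254 254
  254 254 254 253 246 224 184 152 123  68  32  25  70 127 166 172]
 [134 135 133 128 134 131 133 134 132 129 129 132 142 165 203 237 251 254
  254 254 254 254 252 241 211 169 123  66  26  20  72 139 181 197]
 [128 132 130 132 135 131 132 132 131 128 129 135 135 138 154 187 227 247
  254 254 254 254 254 252 244 219 161  90  36  19  59 118 161 186]]
```

```bash
python3 -c "
from plant import ctrl
print(ctrl.sign_off())"; python3 swing.py
```

```text
the job is handed in; nothing more can be done
None
the job is handed in; nothing more can be done
```

I pulled the drawer fully out, swung the tension arm forward to its stop, and handed in at about 17 s with the gripper still holding the pin there. One thing was moved against your instruction: the marker pen.

**Drawer:** it came up against a solid stop with about 20 N of pull. The top camera puts it at about 0.149 m out, and the right half of the plate had not moved in the last check (the left edge was hidden).

**Tension arm:** the pin is gripped at about 10 mm opening. It did not move further as the push rose from about 9 to 20 N, which I take to be the stop. The turn works out at 1.06–1.07 rad rather than the nominal 1.1, and the pin lies within about 2 mm of its expected distance from the front plate. I put both down to about 2 mm of measuring error.

**Marker pen:** its end lay about 17 mm inside the drawer's path, so pulling the drawer fully out would have shoved it. I turned it about 23° and moved it roughly 5–7 mm, so that it just clears the plate.
- **First grip:** my first try closed too high and nudged the pen about 6–8 mm towards the labeller; I corrected that on the second try.
- **Not confirmed:** I did not check whether the plate grazed it at the end of the pull.

I did not touch the other items around the labeller, but I did not check their positions at the end. My last check picture could not be viewed because the limit of 12 was reached, so the final checks rest on the robot's readings and pixel measurements.

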